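# Demagnetise the setting blocks on the guarded bench plate

## Robot

A 6-joint arm with a two-finger parallel gripper is mounted at the origin on the work surface; the furniture and walls round the work are solid. World frame = base frame: x ahead of the robot, y to its left, z up, the work surface at z = 0. Lengths are in mm, angles in rad, forces in N, time in s.
With the tool pointing down it reaches from about 375 to 925 mm from the base axis. Payload 5.7 kg.
Tool frame: the origin (TCP) lies midway between the tips of the shut fingers; the grasp point (between the pads) lies 19 mm behind it; z points along the fingers, y is the line along which they close (so a half turn about z gives the same grasp; the last joint's range is limited). The gripper opens to 88 mm and grips with 3 to 60 N. Pads are 20 mm wide; open, the fingers measure 115 mm over their backs; the gripper's body (75 mm by 178 mm) begins 61 mm behind the grasp point.
Start: joints at [-1.456, 0.359, 1.51, -0, 1.272, -0.115], TCP at [136.656, -584.195, 194.723] pointing down, gripper open.
Joint ranges: [-2.97, 2.97], [-1.01, 2.36], [0.21, 2.38], [-0.96, 4.11], [0.2, 2.71], [-2.98, 2.98]. Speed limits (rad/s): [2.39, 2.39, 3.14, 3.14, 3.14, 3.14].

## Interface

Orientations are given as a unit quaternion [w, x, y, z].
In Python, from rig import ctrl gives the robot as it stands. Calls block until the motion is done:
- ctrl.move_ptp(position, orientation): joint-space move of the TCP to a pose.
- ctrl.move_straight(position, attitude=None, v=150, stop_force=None): straight line of the TCP; attitude=None keeps the orientation; v is the mean speed in mm/s. With stop_force (N) it stops when the force on the tool has changed by that much, and returns True; else False.
- ctrl.goto_joints(angles): joint-space move.
- ctrl.move_gripper(opening, strength=None): opening from 0.0 (shut) to 1.0 (fully open); strength is the grip in N (None keeps the last); returns when the fingers have stopped.
- ctrl.hold(seconds).
- ctrl.ik(position, orientation): joint angles nearest the present ones, or None.
- ctrl.snapshot(name): name is "scene" or "top" or "wrist"; returns the picture (480x640x3 uint8, red, green, blue); there is no depth.
- ctrl.camera_params(name): a dict with "camera_matrix" (3x3 intrinsics, pixels), "rvec" (rotation vector, rad) and "tvec" (3), from world to camera coordinates, as OpenCV has them. Camera axes: x right, y down, z forward; pixel columns grow to the right and rows downward; lengths in mm; the calibration is good to about 2 mm. The wrist camera is an equidistant fisheye: a pixel r from the principal point sees the ray r / f radians off the axis. A picture is of the moment at which its call begins: read the wrist's pose just before it. camera_params takes no time and is no camera call; for the wrist camera it gives the pose at the moment of the call.
A pose or a line that the arm cannot do raises ctrl.MotionError and nothing moves.
- ctrl.hand_in(): hands the job in; it is judged then, once.
Trained networks look in the newest picture that a camera, given by its name, has taken for a name from the list of things; names that differ only in an ending like _2 or _b are one class to them, and where a whole thing is asked for, a point or a joint stands for the part that bears it (a point fixed in the world has none). Each returns a list of dicts, best first, with "conf" (0 to 1); they miss things now and then, are a little off and sometimes report something else, mostly with a low value. They report only what shows in the picture. A call takes as long as a camera call.
- ctrl.find_in(camera, name): "rect" ([left, top, width, height] in pixels, round what is visible of it).
- ctrl.trace(camera, name): "pixels" (480x640 bool, what is visible of it) and "rect" ([left, top, width, height] in pixels, round what is visible of it).
- ctrl.landmark_of(camera, name): "pixel" ([column, row] in pixels: a listed point, or the origin of a listed thing).
Readings, each from a call of its own:
- ctrl.current_t(): time.
- ctrl.current_joint_pos(): joint angles.
- ctrl.current_joint_velocities(): joint speeds.
- ctrl.current_joint_torque(): joint torques, N m.
- ctrl.current_tcp_pos(): TCP position.
- ctrl.current_orientation(): TCP orientation.
- ctrl.current_ft_force(): force on the tool from outside, world axes, zero at the start.
- ctrl.current_wrist_torque(): the same for the moment, N m.
- ctrl.current_finger_gap(): opening from 0.0 (shut) to 1.0 (fully open).
- ctrl.current_grasp_force(): force on a finger pad.
Only numpy, scipy, OpenCV 4.12 (cv2) and the standard library are available. Lean on these libraries where they do the work, as an engineer would, in place of code of your own. Each camera call takes 0.05 s, during which the arm holds its last target. There are 200 camera calls.

## Task

The ground steel setting blocks have come off the magnetic chuck and need demagnetising. Put every block that is lying on the bench into the metal tray; then, without carrying the tray, raise its handle end onto the raised edge of the demagnetiser plate, and slide it over the edge and along the plate until it is fully home against the end stop, with the blocks still in it. Only then flip the hinged guard of the start box up and back until it stays open by itself, press the start button beneath it fully, shut the guard again, and leave the other things on the bench where they are.

Things in the scene. Friction and masses are not known exactly. Their poses are not given: they have to be found in the camera images.
- demag_plate: Fixed demagnetiser plate 240 (x) x 236 (y), top 16 mm above the bench. Origin: centre of underside; +x = way the tray travels. Threshold: its upright front face at x = -120. End stop 32 mm above the top, pads' face at x = +108. Side guides 14 mm above the top, 188 mm apart from x = -49 on, flaring to 216 at x = -96. Friction on it about 0.6 to 1.
- plate_home (a point): Point on the plate's top where the tray's origin lies when the tray touches the end stop: x = +3 mm, z = +16 mm from the plate's origin; same axes as the plate.
- tray: Loose metal tray, outside 210 (x) x 180 (y) mm, walls and floor 4, rim 42 high, 0.3 to 0.5 kg plus blocks. Origin: centre of underside. Starts flat on the bench 20 to 40 mm short of the threshold, +x end leading within 0.1 rad of the plate's +x. Bail over the leading end (tray_bail); plain rear wall. Tilted and pushed from behind it may bind; with its middle past the threshold it lies flat.
- tray_bail (a point): Middle of the tray's bail bar: round, 12 mm thick, 100 mm long along the tray's y, at x = +95, z = +85 mm of the tray, on a thin leg at each end. Can be pinched from above, fingers closing along the tray's x; it turns between the pads as the tray tilts.
- tray_lead (a point): Bottom edge of the tray's leading end, middle: x = +105 mm, z = 0 of the tray.
- tray_rear (a point): Bottom edge of the tray's rear end, middle: x = -105 mm, z = 0 of the tray.
- block_0: Ground steel setting block with two drilled holes, 45 (x) x 70 (y) x 30 (z) mm, 0.25 kg, loose, lying flat on the bench. Origin: centre of its underside. All blocks are alike; three or all four of them are present.
- block_1: Ground steel setting block with two drilled holes, 45 (x) x 70 (y) x 30 (z) mm, 0.25 kg, loose, lying flat on the bench. Origin: centre of its underside. All blocks are alike; three or all four of them are present.
- block_2: Ground steel setting block with two drilled holes, 45 (x) x 70 (y) x 30 (z) mm, 0.25 kg, loose, lying flat on the bench. Origin: centre of its underside. All blocks are alike; three or all four of them are present.
- block_3: Ground steel setting block with two drilled holes, 45 (x) x 70 (y) x 30 (z) mm, 0.25 kg, loose, lying flat on the bench. Origin: centre of its underside. All blocks are alike; three or all four of them are present.
- start_box: Fixed start box 104 (x) x 110 (y) x 60 (z) mm; origin: centre of its underside; -x is its front, facing roughly towards the robot. On top a recess 34 mm deep between two side walls (inner faces at y = +-44 mm) holds the start button and is covered by the hinged guard.
- guard (a joint): Guard cover angle in rad: 0 shut (level), grows as the front edge swings up and back, stop at 1.80. It is a free 0.12 kg flap: let go short of upright (1.57) it falls shut, beyond upright it falls back on its stop and stays.
- guard_hinge (a point): Middle of the guard's hinge line, which runs along the start box's y, at x = +43 mm, z = 98 mm of the box; axes of the box.
- guard_bail (a point): Middle of the guard's round pull bar, 10 mm thick, 80 mm along the box's y, 122 mm from the hinge line in the cover's plane; when shut it is level with the hinge, at x = -79 mm of the box. 38 mm gap between bar and cover, so it can be pinched from above, fingers closing along the box's x; it turns between the pads.
- start_button (a joint): Travel of the round push button in m: 0 up, 0.006 fully pressed; spring return, about 5 N at the bottom.
- start_button_top (a point): Top centre of the black start button, 30 mm across, at x = -6, y = 0, z = 82 mm of the start box; pressed straight down. Under the guard when that is shut.
- grease_tub: Bystander: standing grease tub, 69 mm across, 86 mm high; origin centre of its underside.
- solder_spool: Bystander: solder spool standing on its flange, 64 mm across, 34 mm high; origin centre of its underside.
- pliers: Bystander: pliers lying flat, 156 mm long; origin centre of the underside.

How it is judged (in metres and radians):
On the way, in this order (a step that is already met when the one before it is completed fails the run):
1. every block present lies in the tray (x of block_0 in the frame of tray between -0.1 and 0.1 m and y of block_0 in the frame of tray between -0.085 and 0.085 m and z of block_0 in the frame of tray between -0.005 and 0.05 m and x of block_1 in the frame of tray between -0.1 and 0.1 m and y of block_1 in the frame of tray between -0.085 and 0.085 m and z of block_1 in the frame of tray between -0.005 and 0.05 m and x of block_2 in the frame of tray between -0.1 and 0.1 m and y of block_2 in the frame of tray between -0.085 and 0.085 m and z of block_2 in the frame of tray between -0.005 and 0.05 m and x of block_3 in the frame of tray between -0.1 and 0.1 m and y of block_3 in the frame of tray between -0.085 and 0.085 m and z of block_3 in the frame of tray between -0.005 and 0.05 m), for 0.3 s.
2. the tray's handle end is up on the plate while its other end is still down on the bench (z of tray_lead in the frame of demag_plate above 0.013 m and x of tray_lead in the frame of demag_plate above -0.118 m and height (world z) of tray_rear below 0.01 m), for 0.1 s.
3. the tray is on the plate, home against the end stop, blocks in it (all of step 1 and x of tray in the frame of plate_home above -0.009 m and z of tray in the frame of plate_home between -0.004 and 0.006 m and angle between tray's own z axis and vertical below 0.05 rad and y of tray in the frame of plate_home between -0.02 and 0.02 m), for 0.3 s.
4. the guard is thrown back and stays open with the gripper off it (value of joint guard above 1.65 rad and contact force between the fingers and start_box below 0.1 N), for 0.3 s.
5. the start button is pressed fully with the guard open (value of joint start_button above 0.0045 m and value of joint guard above 1.5 rad), for 0.1 s.
At the end, for the whole second after the job is handed in: Tray flat on the plate within 9 mm of the end stop and 20 mm of the plate's middle line, every block present inside it, the button sprung back, and the guard shut to within 0.08 rad (all of step 3 and value of joint guard below 0.08 rad and value of joint start_button below 0.002 m and linear speed of tray below 0.02 m/s); the robot touches nothing.
It fails at once if the start button is pressed while the tray is more than 40 mm short of home (value of joint start_button above 0.003 m and x of tray in the frame of plate_home below -0.04 m).
It fails at once if the tray is carried: its rear end rises more than 50 mm above the bench (height (world z) of tray_rear above 0.05 m).
It fails at once if the grease tub is moved more than 30 mm (distance of grease_tub from where it was at the start of the episode above 0.03 m).
It fails at once if the solder spool is moved more than 30 mm (distance of solder_spool from where it was at the start of the episode above 0.03 m).
It fails at once if the pliers is moved more than 30 mm (distance of pliers from where it was at the start of the episode above 0.03 m).
Of block_0, block_1, block_2, block_3 only 3 to 4 are there at a start; the rules pass over those that are not, and their reading is None.
At some moment in a run one of block_0, block_1, block_2, block_3 may be knocked a few centimetres aside while the robot is not near it.
Once in a run the grip may slacken for a moment while it holds something.
It also fails if it takes over 200 s, if anything falls off the work surface, if the arm or the gripper's body presses on something with over 40 N, if the wrist force passes 120 N, or if a joint passes its speed limit or range.

## Working session

There is one attempt and no reset: what is moved stays moved. The work goes in short steps, each a Python script; the robot and the scene stay as the last script left them, time stands still between calls to the robot, and variables do not carry over. Pictures are saved under pics/ and viewed, at most 14 in all, crops included, and the job is handed in when it is done.

```bash
ls; mkdir -p pics
cat > h.py <<'E'
import numpy as np, cv2
from rig import ctrl
from scipy.spatial.transform import Rotation as R
def down(yaw):
    # tool z down, tool y (closing line) at world angle yaw
    y=np.array([np.cos(yaw),np.sin(yaw),0]); z=np.array([0,0,-1.]); x=np.cross(y,z)
    q=R.from_matrix(np.c_[x,y,z]).as_quat(); return [q[3],q[0],q[1],q[2]]
def ray(cam,px,P=None):
    P=P or ctrl.camera_params(cam); K=np.array(P["camera_matrix"],float); Rm=cv2.Rodrigues(np.array(P["rvec"],float))[0]; t=np.array(P["tvec"],float).ravel()
    u=(px[0]-K[0,2])/K[0,0]; v=(px[1]-K[1,2])/K[1,1]
    if cam=="wrist":
        r=np.hypot(u,v)+1e-9; d=np.array([np.sin(r)*u/r,np.sin(r)*v/r,np.cos(r)])
    else: d=np.array([u,v,1.])
    return -Rm.T@t, Rm.T@d
def at_z(cam,px,z,P=None):
    c,d=ray(cam,px,P); return c+d*(z-c[2])/d[2]
def proj(cam,pt,P=None):
    P=P or ctrl.camera_params(cam); K=np.array(P["camera_matrix"],float); Rm=cv2.Rodrigues(np.array(P["rvec"],float))[0]; t=np.array(P["tvec"],float).ravel()
    p=Rm@np.array(pt,float)+t
    if cam=="wrist":
        r=np.hypot(p[0],p[1])+1e-9; th=np.arctan2(r,p[2]); u,v=th*p[0]/r,th*p[1]/r
    else: u,v=p[0]/p[2],p[1]/p[2]
    return np.array([K[0,0]*u+K[0,2],K[1,1]*v+K[1,2]])
def save(cam,name):
    im=ctrl.snapshot(cam); cv2.imwrite(f"pics/{name}.png",im[:,:,::-1]); return im
E
cat > m1.py <<'E'
from h import *
np.set_printoptions(precision=1,suppress=True)
for cam in ["top","scene"]:
    im=save(cam,cam+"1")
    c,d=ray(cam,(320,240)); print(cam,"pos",c,"axis",d)
    for n,z in [("demag_plate",0),("plate_home",16),("tray",0),("tray_bail",85),("tray_lead",0),("tray_rear",0),("block_0",0),("start_box",0),("guard_hinge",98),("guard_bail",98),("start_button_top",82),("grease_tub",0),("solder_spool",0),("pliers",0)]:
        for r in ctrl.landmark_of(cam,n)[:5]: print(n,round(r["conf"],2),np.array(r["pixel"]),at_z(cam,r["pixel"],z))
print(ctrl.current_t())
E
python3 m1.py
```

```text
pics
top pos [ 306.5   71.5 1181.5] axis [ 0.1 -0.  -1. ]
demag_plate 0.84 [274.6 211.5] [476.5 184.4   0. ]
plate_home 0.82 [271.9 206.2] [488.6 190.4  16. ]
tray 0.61 [363.  231.4] [424.1 -57.3   0. ]
tray_bail 0.65 [329.4 218.6] [447.5  37.4  85. ]
tray_lead 0.97 [325.8 219.8] [455.   44.5   0. ]
tray_lead 0.73 [395.9 238.9] [ 404.3 -147.3    0. ]
tray_rear 0.68 [398.3 239.1] [ 403.8 -153.9    0. ]
tray_rear 0.46 [433.4 256.4] [ 357.3 -249.7    0. ]
tray_rear 0.39 [322.8 220.8] [452.2  52.7   0. ]
block_0 0.81 [468.8 256.3] [ 358.2 -347.1    0. ]
block_0 0.79 [436.8 259.8] [ 348.1 -258.9    0. ]
block_0 0.61 [430.7 218.7] [ 460.8 -243.8    0. ]
start_box 0.87 [191.9 197.8] [511.9 409.6   0. ]
guard_hinge 0.91 [178.2 172.2] [559.4 417.8  98. ]
guard_hinge 0.2 [192.8 195.6] [500.5 379.5  98. ]
guard_bail 0.65 [197.4 216.2] [448.7 366.5  98. ]
guard_bail 0.25 [363.1 230.7] [416.1 -46.9  98. ]
grease_tub 0.81 [242.5 287.3] [270.5 267.    0. ]
solder_spool 0.93 [204.3 271.1] [313.2 370.2   0. ]
solder_spool 0.74 [432.5 258.7] [ 351.  -247.2    0. ]
solder_spool 0.62 [193.8 193.2] [524.
[... 372 characters left out ...]
il 0.56 [307.4 228. ] [441.   37.4  85. ]
tray_lead 0.79 [304.2 263. ] [440.   59.3   0. ]
tray_lead 0.37 [263.8 286.4] [472.7 198.5   0. ]
block_0 0.84 [387.7 209.3] [ 365.9 -351.     0. ]
block_0 0.68 [381.3 220.3] [ 355.9 -265.6    0. ]
block_0 0.52 [347.  214.7] [ 460.7 -261.7    0. ]
start_box 0.65 [190.5 329.8] [519.1 407.4   0. ]
guard_hinge 0.64 [159.2 289.3] [559.9 434.2  98. ]
guard_bail 0.87 [228.1 284.2] [451.3 362.3  98. ]
guard_bail 0.49 [329.2 245.3] [343.7 124.8  98. ]
start_button_top 0.23 [330.3 247.5] [350.  104.5  82. ]
grease_tub 0.58 [329.8 318.4] [283.9 252.7   0. ]
solder_spool 0.91 [288.2 341.3] [324.3 358.5   0. ]
pliers 0.49 [427.7 216.3] [ 243.1 -349.8    0. ]
1.5
```

View pics/top1.png

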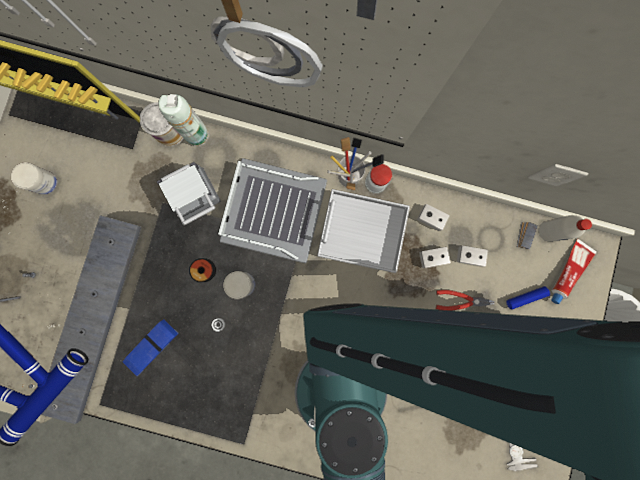

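View pics/scene1.png

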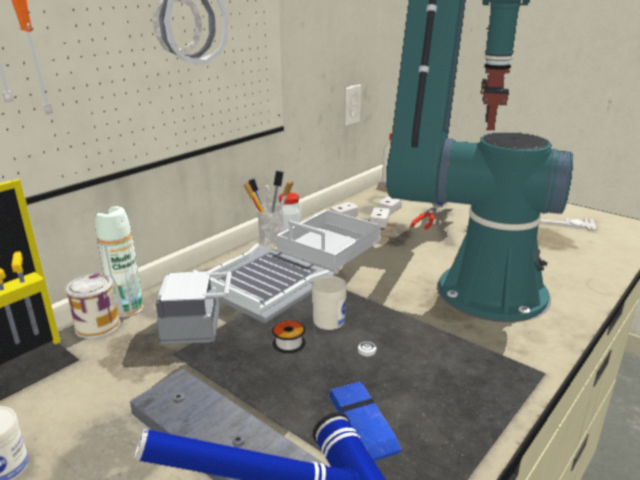

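The top picture shows three blocks at (434,217), (436,257) and (473,256), the tray at (362,231), the plate at (272,211) and the start box at (188,193). The grease tub is at (239,286), the spool at (202,270) and the pliers at (465,300). The scene picture agrees. Next I'll move the arm clear and fit poses from the silhouettes.

```bash
cat >> h.py <<'E'
from scipy.optimize import minimize
def box_pts(lx,ly,z0,z1,cx=0): return np.array([[cx+sx*lx/2,sy*ly/2,z] for sx in(-1,1) for sy in(-1,1) for z in(z0,z1)],float)
BLK=box_pts(45,70,0,30); TRAY=box_pts(210,180,0,42); PLATE=box_pts(240,236,0,16)
def fit(views,pts,x0):
    """views: list of (cam,P,mask); pose x,y,yaw by silhouette IoU"""
    def cost(p):
        c,s=np.cos(p[2]),np.sin(p[2]); W=pts.copy(); W[:,0]=p[0]+c*pts[:,0]-s*pts[:,1]; W[:,1]=p[1]+s*pts[:,0]+c*pts[:,1]
        t=0
        for cam,P,m in views:
            q=np.array([proj(cam,w,P) for w in W]); h=cv2.convexHull(q.astype(np.float32))
            im=np.zeros((480,640),np.uint8); cv2.fillConvexPoly(im,np.round(h*16).astype(np.int32),1,shift=4)
            t+=1-(im.astype(bool)&m).sum()/max((im.astype(bool)|m).sum(),1)
        return t/len(views)
    best=None
    for y0 in np.atleast_1d(x0[2]):
        s=np.array([x0[0],x0[1],y0]); sim=np.vstack([s,s+[12,0,0],s+[0,12,0],s+[0,0,.15]])
        r=minimize(cost,s,method="Nelder-Mead",options=dict(initial_simplex=sim,xatol=.05,fatol=1e-4,maxiter=250))
        if best is None or r.fun<best.fun: best=r
    return best.x,1-best.fun
def look(cam,name,minconf=.3):
    P=ctrl.camera_params(cam); ctrl.snapshot(cam)
    return P,[r for r in ctrl.trace(cam,name) if r["conf"]>minconf]
def blocks(cam="wrist",minconf=.3):
    P,rs=look(cam,"block_0",minconf); out=[]
    for r in rs:
        m=r["pixels"]; ys,xs=np.nonzero(m)
        if len(xs)<30: continue
        c=at_z(cam,(xs.mean(),ys.mean()),15,P)
        p,i=fit([(cam,P,m)],BLK,(c[0],c[1],[0,.8,1.6,2.4])); p[2]=(p[2]+np.pi/2)%np.pi-np.pi/2
        out.append((r["conf"],i,p,len(xs)))
    return out
E
cat > m2.py <<'E'
from h import *
np.set_printoptions(precision=2,suppress=True)
ctrl.move_ptp([400,-230,420],down(-0.2+np.pi/2))
save("wrist","wrist1")
for c in ["wrist","top"]:
    for b in blocks(c): print(c,b)
for n,pts,x0 in [("tray",TRAY,(424,-55,1.37)),("demag_plate",PLATE,(476,184,1.35))]:
    V=[]
    for c in ["top","scene"]:
        P,rs=look(c,n)
        for r in rs[:2]: print(n,c,r["conf"],r["rect"])
        if rs: V.append((c,P,rs[0]["pixels"])); print(fit(V[-1:],pts,x0))
    print(n,fit(V,pts,x0))
for n,z in [("tray_bail",85),("tray_lead",0),("tray_rear",0)]:
    for r in ctrl.landmark_of("top",n)[:2]: print(n,r["conf"],at_z("top",r["pixel"],z))
print(ctrl.current_t(),ctrl.current_joint_pos())
E
python3 m2.py
```

```text
wrist (0.9, np.float64(0.8864628820960698), array([ 359.75, -353.57,   -0.11]), 1218)
wrist (0.84, np.float64(0.9392185238784371), array([ 464.63, -248.69,   -0.5 ]), 1300)
wrist (0.64, np.float64(0.9458858413639734), array([ 356.  , -250.94,    0.21]), 1287)
top (0.93, np.float64(0.9584905660377359), array([ 355.71, -246.01,    0.18]), 508)
top (0.76, np.float64(0.8121546961325967), array([ 360.04, -348.51,   -0.03]), 441)
top (0.61, np.float64(0.9451327433628318), array([ 465.04, -243.95,   -0.44]), 538)
tray top 0.79 [315.4, 188.9, 93.8, 83.7]
(array([423.97, -53.15,   1.36]), np.float64(0.9867514573396926))
tray scene 0.84 [278.8, 209.7, 102.8, 64.1]
(array([427.15, -56.68,   1.37]), np.float64(0.9671452908250182))
tray (array([425.47, -53.82,   1.37]), np.float64(0.9681466146672864))
demag_plate top 0.76 [220.1, 157.1, 104.7, 103.6]
(array([480.05, 190.25,   1.34]), np.float64(0.9701361989254029))
demag_plate scene 0.88 [209.3, 247.6, 124.9, 75.6]
(array([484.85, 184.9 ,   1.35]), np.float64(0.8295908951091971))
demag_plate (array([481.78, 188.92,   1.36]), np.float64(0.891345892339716))
tray_bail 0.87 [449.52  41.69  85.  ]
tray_lead 0.89 [454.72  49.73   0.  ]
tray_rear 0.64 [ 396.9  -145.92    0.  ]
4.1 [-0.67  0.02  1.41 -0.    1.72 -2.04]
```

View pics/wrist1.png

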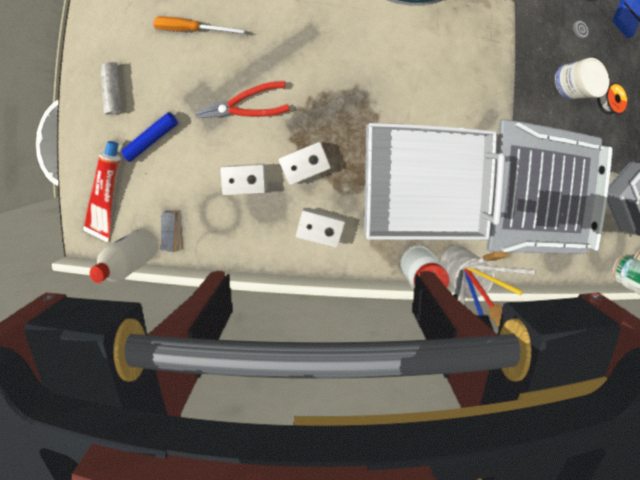

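The wrist picture shows the same three blocks at (243,180), (305,162) and (320,228), and no fourth. A bottle at (428,268) and a pencil cup at (465,270) stand behind the tray, so I'll check clearance to those before placing.

```bash
cat > m3.py <<'E'
from h import *
np.set_printoptions(precision=1,suppress=True)
def tri(a,b):
    A=np.zeros((3,3));y=np.zeros(3)
    for c,d in (a,b):
        d=d/np.linalg.norm(d);M=np.eye(3)-np.outer(d,d);A+=M;y+=M@c
    return np.linalg.solve(A,y)
print("cap",tri(ray("top",(381,172)),ray("wrist",(434,275))), "scene/top",tri(ray("top",(381,172)),ray("scene",(291,199))))
print("pens top/scene",tri(ray("top",(345,146)),ray("scene",(279,175))), tri(ray("top",(378,158)),ray("scene",(279,175))))
print("cup base", at_z("wrist",(455,250),0), at_z("scene",(270,240),0), "bottle", at_z("wrist",(410,250),0))
print("skirting",[at_z("wrist",p,30) for p in [(100,265),(300,290),(400,294)]])
ctrl.move_ptp([360,-350,200],down(-0.07))
save("wrist","wrist2")
for b in blocks("wrist"): print(b)
print(ctrl.current_t(),ctrl.current_joint_pos())
E
python3 m3.py
```

```text
cap [560.8 -90.   95.4] scene/top [562.1 -95.4  93.2]
pens top/scene [574.   -6.6 193.9] [582.1 -76.4 163.7]
cup base [557.  -19.5  -0. ] [580.6 -17.9   0. ] bottle [ 539.8 -102.3    0. ]
skirting [array([ 449. , -668.2,   30. ]), array([ 562.2, -301.5,   30. ]), array([ 604.7, -135.2,   30. ])]
(0.95, np.float64(0.9490846681922197), array([ 464.8, -247.9,   -0.5]), 3319)
(0.72, np.float64(0.9717416378316033), array([ 356.8, -250.3,    0.2]), 3398)
(0.71, np.float64(0.9546133174081816), array([ 360.6, -352. ,   -0.2]), 3197)
5.3583 [-0.9  0.2  1.7  0.   1.2 -0.8]
```

View pics/wrist2.png

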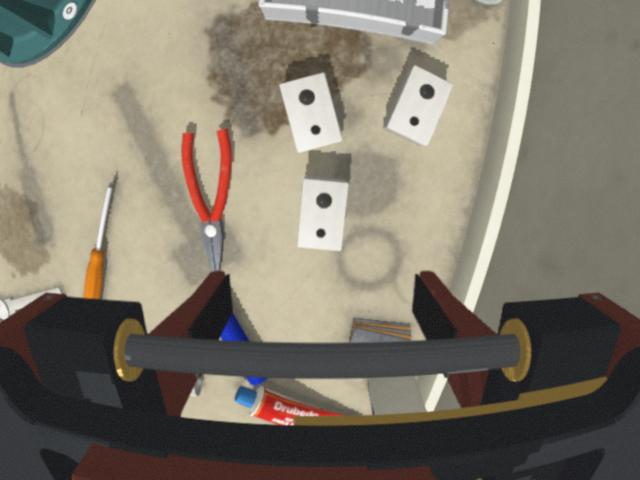

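```bash
cat > pick.py <<'E'
from h import *
import sys
np.set_printoptions(precision=2,suppress=True)
TR=np.array([425.,-54.5,1.365])
def slot(x,y):
    c,s=np.cos(TR[2]),np.sin(TR[2]); return TR[0]+c*x-s*y, TR[1]+s*x+c*y
def pick_place(near,sl):
    bs=[b for b in blocks("wrist") if b[1]>.8]
    b=min(bs,key=lambda b:np.hypot(*(b[2][:2]-near))); p=b[2]; print("block",b)
    if np.hypot(*(p[:2]-near))>60: print("far!"); return False
    q=down(p[2]); ctrl.move_gripper(1.0)
    ctrl.move_ptp([p[0],p[1],90],q)
    if ctrl.move_straight([p[0],p[1],5],v=120,stop_force=12): print("hit going down",ctrl.current_tcp_pos()); ctrl.move_straight([p[0],p[1],120]); return False
    ctrl.move_gripper(0.3,45); print("gap",ctrl.current_finger_gap()*88,ctrl.current_grasp_force())
    ctrl.move_straight([p[0],p[1],110],v=150)
    g=ctrl.current_finger_gap()*88
    x,y=slot(*sl); Q=down(TR[2]-np.pi/2)
    ctrl.move_straight([x,y,110],Q,v=200)
    print("gap over tray",ctrl.current_finger_gap()*88,ctrl.current_grasp_force())
    s=ctrl.move_straight([x,y,10.5],v=100,stop_force=10); print("stopped",s,ctrl.current_tcp_pos()[2])
    ctrl.move_gripper(54/88); ctrl.move_straight([x,y,110],v=200)
    return True
E
python3 - <<'E'
from pick import *
print(pick_place(np.array([360,-352]),(-60,-26)),ctrl.current_t())
ctrl.move_ptp([360,-330,200],down(-.2))
for b in blocks(): print(b)
save("wrist","w3")
E
```

```text
block (0.69, np.float64(0.9447101016138673), array([ 360.64, -351.93,   -0.18]), 3161)
gap 26.508256121049072 0.0
gap over tray 26.810573924307093 0.0
stopped False 10.867312232795891
True 12.75
(0.86, np.float64(0.9668205424120023), array([ 356.75, -249.77,    0.17]), 3361)
(0.83, np.float64(0.9540974373415939), array([ 465.05, -248.09,   -0.49]), 3393)
(0.82, np.float64(0.9598187311178248), array([ 360.88, -352.35,   -0.18]), 3178)
```

View pics/w3.png

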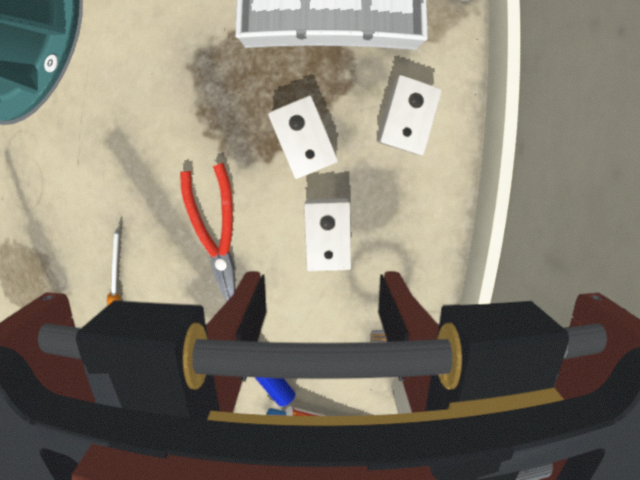

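The picture shows the block still in place at (328,235), and the fingers closed on nothing. I need to check the geometry before another try.

Run:
```python
from pick import *
tp=np.array(ctrl.current_tcp_pos()); o=ctrl.current_orientation(); M=R.from_quat([o[1],o[2],o[3],o[0]]).as_matrix()
print(tp,"tool axes\n",M); print("gap",ctrl.current_finger_gap())
c,d=ray("wrist",(320,240)); print("cam",c,d)
for h in (0,50,100,170): print(h,proj("wrist",tp+M[:,2]*h))
for s in(-1,1): print("tip",proj("wrist",tp+M[:,1]*s*27))
q=down(-.18); ctrl.move_gripper(1.0); ctrl.move_ptp([360.6,-352,90],q); print(ctrl.current_tcp_pos())
print(ctrl.move_straight([360.6,-352,8],v=80,stop_force=12),ctrl.current_tcp_pos(),ctrl.current_ft_force())
im=save("wrist","w4")
```

```text
[ 360.18 -328.25  199.03] tool axes
 [[ 0.2   0.98 -0.  ]
 [ 0.98 -0.2   0.  ]
 [ 0.   -0.   -1.  ]]
gap 0.6101320270582758
cam [ 374.14 -260.27  390.2 ] [-0.06 -0.25 -0.97]
0 [321.8  272.39]
50 [321.82 246.99]
100 [321.83 229.73]
170 [321.84 213.25]
tip [272.69 272.18]
tip [370.92 272.21]
[ 360.5  -351.88   90.1 ]
False [ 360.89 -352.35    8.41] [0.36 0.25 0.66]
```

View pics/w4.png

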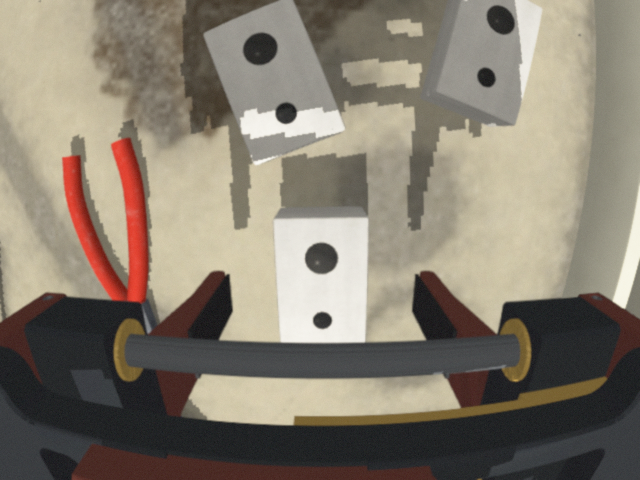

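The picture shows the block at (322,280) centred between the fingers, but the finger shadows at (240,228) and (415,228) suggest the tips are higher than the TCP reading says. I'll work out the tip height from the shadows, then close and look.

Run:
```python
from pick import *
A=at_z("wrist",(275,213),30);B=at_z("wrist",(282,156),0);L=(B-A)/30;print("light",L,A,B)
for px in [(240,229),(415,229)]:
    S=at_z("wrist",px,0)
    print("shadow",S,[ (h,proj("wrist",S-L*h+[0,0,0]).round()) for h in (0,10,20,30,40,50)])
print(ctrl.camera_params("wrist")["camera_matrix"])
ctrl.move_gripper(0.3,45); print(ctrl.current_finger_gap()*88,ctrl.current_grasp_force(),ctrl.current_tcp_pos(),ctrl.current_ft_force())
save("wrist","w5"); save("scene","s5")
P=ctrl.camera_params("scene"); p=proj("scene",(360,-352,30)); im=cv2.imread("pics/s5.png"); x,y=int(p[0]),int(p[1]); c=cv2.resize(im[max(0,y-90):y+60,x-100:x+100],(800,600)); print(p)
w=cv2.imread("pics/w5.png"); cv2.imwrite("pics/c5.png",np.hstack([cv2.resize(c,(400,300)),cv2.resize(w,(400,300))]))
```

```text
light [ 0.17  0.83 -1.  ] [ 346.07 -311.92   30.  ] [ 351.16 -287.06    0.  ]
shadow [ 319.8  -322.14    0.  ] [(0, array([240., 229.])), (10, array([237., 249.])), (20, array([233., 269.])), (30, array([230., 292.])), (40, array([226., 316.])), (50, array([223., 341.]))]
shadow [ 416.61 -339.71    0.  ] [(0, array([415., 229.])), (10, array([418., 248.])), (20, array([421., 269.])), (30, array([424., 291.])), (40, array([427., 315.])), (50, array([430., 340.]))]
[[371.65   0.   321.91]
 [  0.   371.65 238.98]
 [  0.     0.     1.  ]]
26.499067697187442 0.0 [ 360.59 -351.99    7.99] [-0.4   0.77  0.39]
[390.21 200.19]
```

View pics/c5.png

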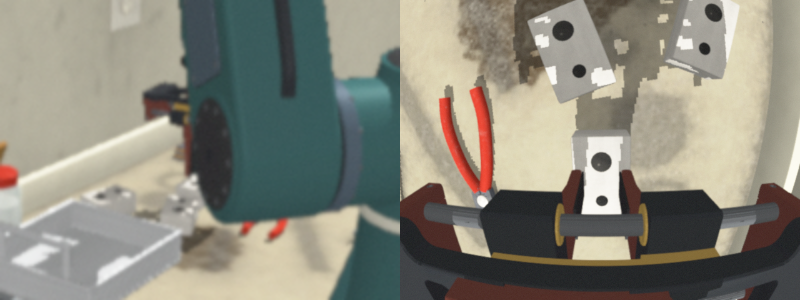

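The fingers closed above the block's top, so the real tips sit higher than the TCP reading. I'll measure the offset by touching the block top with the fingers nearly shut, then the bench with them open.

Run:
```python
from pick import *
p=ctrl.current_tcp_pos()
print(ctrl.move_straight([p[0],p[1],-25],v=15,stop_force=5)); z=ctrl.current_tcp_pos()[2]; print("block-top contact gap26 z",z,"offset",30-z,ctrl.current_ft_force())
ctrl.move_straight([p[0],p[1],20],v=60); ctrl.move_gripper(1.0)
print(ctrl.move_straight([p[0],p[1],-30],v=15,stop_force=5)); z=ctrl.current_tcp_pos()[2]; print("bench contact open z",z,ctrl.current_ft_force())
ctrl.move_straight([p[0],p[1],z+9],v=40)
ctrl.move_gripper(0.3,45); print("gap",ctrl.current_finger_gap()*88,ctrl.current_grasp_force(),ctrl.current_ft_force(),ctrl.current_tcp_pos(),ctrl.current_t())
```

```text
True
block-top contact gap26 z 2.473799106962042 offset 27.52620089303796 [-0.6   0.12  5.49]
True
bench contact open z -27.529715817629594 [-0.95  0.45  5.05]
gap 45.11620829353461 44.905845522880554 [-0.26  0.59 -0.97] [ 360.61 -351.99  -18.57] 23.6667
```

The fingertips end 27.5 mm short of the reported TCP, the same at both openings, so I'll command TCP z = tip z − 27.5. The block is now held at 45 mm, so I'll place it and fetch the others.

```bash
python3 - <<'E'
s=open('pick.py').read()
a=s.index("def pick_place")
s=s[:a]+'''D=27.5   # real tips lie D short of the reported TCP
def place(sl,grip_h):
    x,y=slot(*sl); Q=down(TR[2]-np.pi/2)
    ctrl.move_straight([x,y,85],Q,v=200)
    g=ctrl.current_finger_gap()*88; print("gap over tray",g,ctrl.current_grasp_force())
    if g<40: print("LOST"); return False
    s=ctrl.move_straight([x,y,4+grip_h+1-D],v=90,stop_force=10); print("stopped",s,ctrl.current_tcp_pos()[2]+D)
    ctrl.move_gripper(53/88); ctrl.move_straight([x,y,85],v=200); return True
def pick_place(near,sl):
    bs=[b for b in blocks("wrist") if b[1]>.8]
    b=min(bs,key=lambda b:np.hypot(*(b[2][:2]-near))); p=b[2]; print("block",b)
    if np.hypot(*(p[:2]-near))>70: print("far!"); return False
    q=down(p[2]); ctrl.move_gripper(1.0)
    ctrl.move_ptp([p[0],p[1],60],q)
    if ctrl.move_straight([p[0],p[1],8-D],v=100,stop_force=12): print("hit going down",ctrl.current_tcp_pos()); ctrl.move_straight([p[0],p[1],120]); return False
    ctrl.move_gripper(0.3,45); print("gap",ctrl.current_finger_gap()*88,ctrl.current_grasp_force())
    if ctrl.current_finger_gap()*88<40: return False
    ctrl.move_straight([p[0],p[1],85],v=150)
    return place(sl,8)
'''
open('pick.py','w').write(s)
E
python3 - <<'E'
from pick import *
p=ctrl.current_tcp_pos(); ctrl.move_straight([p[0],p[1],85],v=150)
print(place((-60,-26),9))
x,y=slot(-60,-26)
for near,sl in [((356.7,-250),(-60,42)),((465,-248),(20,42))]:
    ctrl.move_ptp([390,-330,200],down(-.2))
    if not pick_place(np.array(near),sl): break
ctrl.move_ptp([400,-150,250],down(-.2))
for b in blocks(): print(b)
save("wrist","w6"); print(ctrl.current_t())
E
```

```text
gap over tray 45.275041765806655 44.94183540344238
stopped False 14.377029237192074
True
block (0.93, np.float64(0.9599204093234792), array([ 464.97, -247.29,   -0.48]), 3385)
far!
(0.82, np.float64(0.9645559538032656), array([ 356.4 , -250.95,    0.18]), 2428)
(0.58, np.float64(0.9744072261949567), array([ 438.76, -119.67,   -0.2 ]), 2633)
(0.56, np.float64(0.6519891850135188), array([ 464.93, -248.75,   -0.51]), 1688)
30.1417
```

View pics/w6.png

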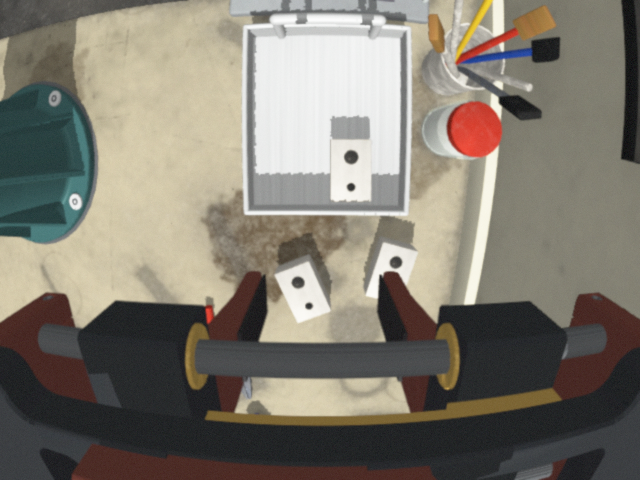

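The first block is in the tray at (350,170) and the other two are untouched at (302,288) and (392,268). The detector only missed one look, so I'll carry on.

Run:
```python
from pick import *
for near,sl in [((356.7,-250),(-60,42)),((465,-248),(20,42))]:
    ctrl.move_ptp([390,-310,200],down(-.2)); ok=False
    for k in range(3):
        if pick_place(np.array(near),sl): ok=True; break
        if ctrl.current_tcp_pos()[2]<50: break
    if not ok: break
ctrl.move_ptp([400,-150,250],down(-.2))
for b in blocks(): print(b)
V=[];
for c in ["top","wrist"]:
    P,rs=look(c,"tray")
    if rs: print(c,rs[0]["conf"],fit([(c,P,rs[0]["pixels"])],TRAY,(425,-55,1.365)))
save("wrist","w7"); print(ctrl.current_t())
```

```text
block (0.79, np.float64(0.9415995397008056), array([ 356.38, -250.21,    0.18]), 3273)
gap 44.74123330216049 44.989439249038696
gap over tray 45.130055306617884 44.98912453651428
stopped False 13.314810885580767
block (0.76, np.float64(0.9786516853932584), array([ 464.79, -247.66,   -0.47]), 3495)
gap 44.84176792133182 44.99844789505005
gap over tray 44.84782070820589 44.997519850730896
stopped True 39.79397866288016
(0.97, np.float64(0.9846384413638066), array([ 438.57, -119.4 ,   -0.2 ]), 2630)
(0.89, np.float64(0.92173017507724), array([387.36, -17.13,  -0.21]), 2839)
(0.61, np.float64(0.8529411764705882), array([356.31, -67.01,  -0.21]), 2349)
top 0.83 (array([425.26, -52.83,   1.36]), np.float64(0.7093543194419603))
wrist 0.58 (array([424.08, -54.51,   1.37]), np.float64(0.7025190635848441))
47.2
```

View pics/w7.png

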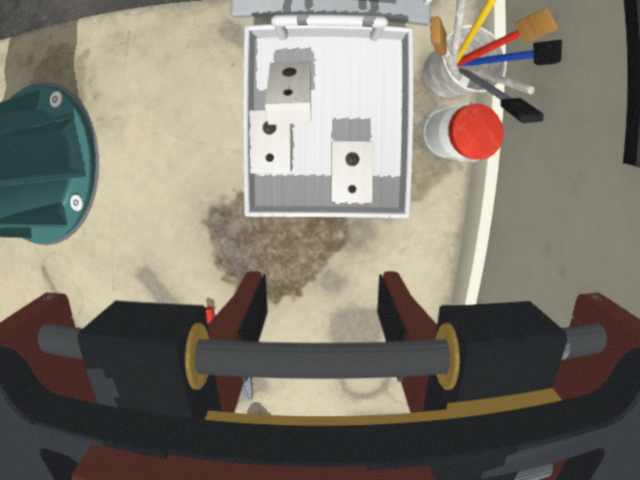

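Block 2 sits at (270,140) by the left wall, further forward than I put it, and block 3 at (289,92) has come down partly on top of it. I'll work out where they are in the tray frame, then lift block 3 off and put it in the free spot on the right.

Run:
```python
from pick import *
c,s=np.cos(TR[2]),np.sin(TR[2])
def loc(p): d=np.array(p[:2])-TR[:2]; return np.array([c*d[0]+s*d[1],-s*d[0]+c*d[1]])
# corners of tops in wrist pic
for n,px,z in [("b1",(351,156),34),("b2 bottom-left",(251,174),34),("b2 bottom-right",(290,174),34),("b3 front L",(271,62),64),("b3 front R",(312,66),64),("b3 rear L",(266,107),64),("b3 rear R",(309,107),64),("b3 rear bottom R",(309,122),34)]:
    print(n,loc(at_z("wrist",px,z)))
ctrl.snapshot("scene")
im=ctrl.snapshot("scene"); cv2.imwrite("pics/s8.png",cv2.resize(im[190:310,230:390,::-1],(800,600),interpolation=cv2.INTER_CUBIC))
```

```text
b1 [-42.66 -25.59]
b2 bottom-left [-62.51  84.25]
b2 bottom-right [-62.9   40.81]
b3 front L [55.29 57.82]
b3 front R [50.24 16.53]
b3 rear L [ 8.36 62.46]
b3 rear R [ 7.71 19.21]
b3 rear bottom R [-5.92 20.2 ]
```

View pics/s8.png

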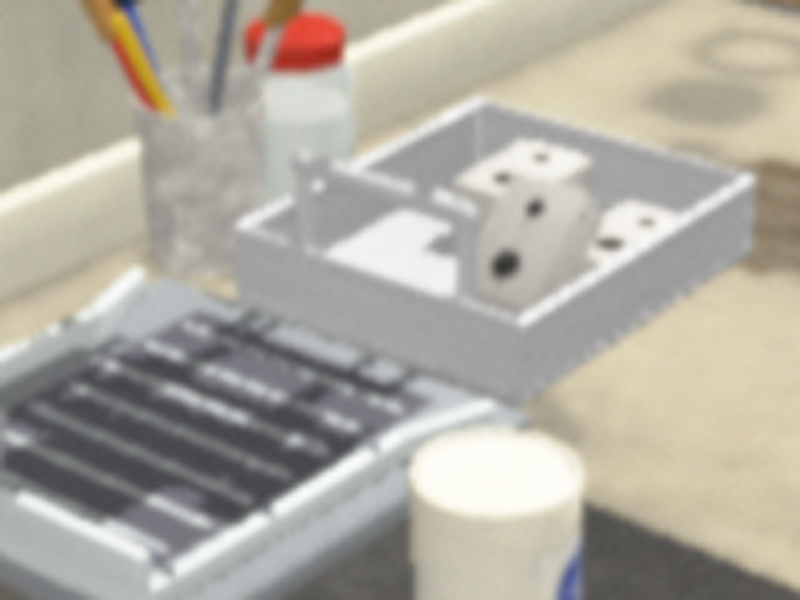

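The scene crop shows block 3 leaning with its rear edge on block 2, centred at about tray (38, 39). I'll pinch it across its width and move it to the free spot.

Run:
```python
from pick import *
Q=down(TR[2]-np.pi/2)
x,y=slot(37,39); ctrl.move_gripper(60/88)
ctrl.move_ptp([x,y,70],Q)
h=ctrl.move_straight([x,y,20-D],v=50,stop_force=6); print("hit",h,ctrl.current_tcp_pos()[2]+D)
if not h:
    ctrl.move_gripper(0.3,40); print(ctrl.current_finger_gap()*88)
    if ctrl.current_finger_gap()*88>40:
        ctrl.move_straight([x,y,60],v=100)
        x,y=slot(25,-32); ctrl.move_straight([x,y,60],v=100); print(ctrl.current_finger_gap()*88)
        print(ctrl.move_straight([x,y,16-D],v=40,stop_force=6),ctrl.current_tcp_pos()[2]+D)
        ctrl.move_gripper(54/88)
ctrl.move_straight([x,y,90],v=150)
ctrl.move_ptp([400,-150,250],down(-.2))
save("wrist","w9"); print(ctrl.current_t())
for b in blocks(): print(b)
```

```text
hit False 20.21959458897243
45.00502748375722
44.759479950623216
True 19.808761042707253
55.9583
(0.88, np.float64(0.967870036101083), array([356.93, -66.7 ,  -0.2 ]), 2690)
(0.73, np.float64(0.9476853594279262), array([ 438.05, -120.99,   -0.2 ]), 2529)
(0.67, np.float64(0.932035519125683), array([459.35, -53.71,  -0.19]), 2899)
(0.31, np.float64(0.11208004048740605), array([389.7 ,   7.06,  -1.01]), 25685)
```

View pics/w9.png

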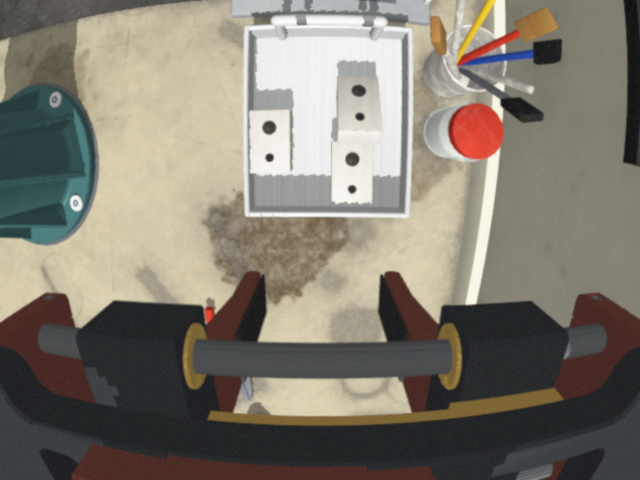

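Block 3 now has its rear edge resting slightly on block 1, at about (360,138). I'll regrip it and shift it 20 mm forward.

Run:
```python
from pick import *
Q=down(TR[2]-np.pi/2)
x,y=slot(25,-32); ctrl.move_gripper(58/88)
ctrl.move_ptp([x,y,60],Q)
h=ctrl.move_straight([x,y,20-D],v=50,stop_force=6); print("hit",h,ctrl.current_tcp_pos()[2]+D)
if not h:
    ctrl.move_gripper(0.3,40); print(ctrl.current_finger_gap()*88)
    ctrl.move_straight([x,y,40-D],v=60)
    x,y=slot(45,-32); ctrl.move_straight([x,y,40-D],v=60); print(ctrl.current_finger_gap()*88)
    print(ctrl.move_straight([x,y,12-D],v=40,stop_force=6),ctrl.current_tcp_pos()[2]+D)
    ctrl.move_gripper(54/88)
ctrl.move_straight([x,y,90],v=150)
ctrl.move_ptp([400,-150,250],down(-.2))
save("wrist","w10"); print(ctrl.current_t())
for b in blocks(): print(b)
```

```text
hit False 20.255126316886756
44.652102790287
45.00881323052619
True 19.7290394666584
62.75
(0.77, np.float64(0.9770417764395936), array([ 438.29, -118.81,   -0.2 ]), 2609)
(0.7, np.float64(0.972636815920398), array([460.47, -43.42,  -0.2 ]), 2783)
(0.66, np.float64(0.9608837377761681), array([356.07, -66.41,  -0.23]), 2657)
```

View pics/w10.png

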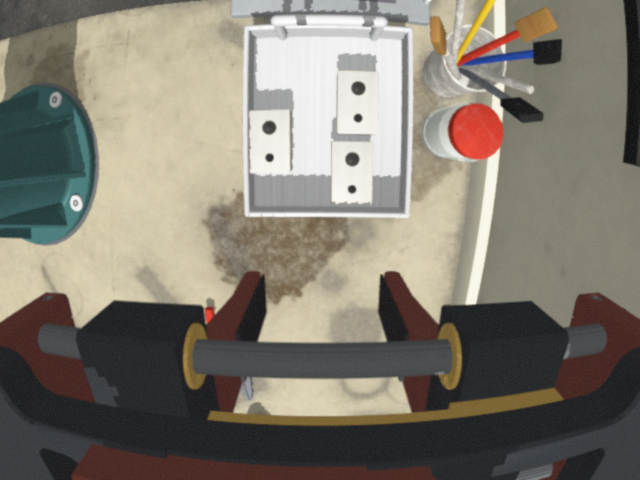

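All three blocks now lie flat in the tray. Next I'll measure the plate and the bail from above.

```bash
cat > m4.py <<'E'
from h import *
np.set_printoptions(precision=2,suppress=True)
PL=np.vstack([PLATE,[[-96,y,30] for y in(-112,112)],[[108,y,48] for y in(-100,100)],[[120,y,48] for y in(-100,100)]])
for pos,yaw in [([400,40,330],1.36),([440,120,330],-.2)]:
    ctrl.move_ptp(pos,down(yaw)); P=ctrl.camera_params("wrist"); save("wrist","w11_%d"%pos[1])
    for n,pts,x0 in [("tray",TRAY,(425,-54,1.365)),("demag_plate",PLATE,(482,188,1.35)),("demag_plate",PL,(482,188,1.35))]:
        rs=ctrl.trace("wrist",n)
        if rs: print(n,rs[0]["conf"],rs[0]["rect"],fit([("wrist",P,rs[0]["pixels"])],pts,x0))
    for n,z in [("plate_home",16),("demag_plate",0),("tray",0),("tray_bail",85),("tray_lead",0),("guard_bail",98),("guard_hinge",98),("start_box",0)]:
        for r in ctrl.landmark_of("wrist",n)[:1]: print(n,r["conf"],r["pixel"],at_z("wrist",r["pixel"],z,P))
print(ctrl.current_t(),ctrl.current_joint_pos())
E
python3 m4.py
```

```text
tray 0.98 [177.9, 157.9, 158.9, 137.6] (array([424.64, -57.55,   1.37]), np.float64(0.6897876742696685))
demag_plate 0.67 [343.6, 141.7, 182.7, 168.4] (array([479.9 , 185.81,   1.34]), np.float64(0.8985856269113149))
demag_plate 0.67 [343.6, 141.7, 182.7, 168.4] (array([479.45, 185.43,   1.34]), np.float64(0.9489811435523114))
plate_home 0.86 [436.5, 226.7] [478.28 190.58  16.  ]
demag_plate 0.76 [430.0, 227.2] [481.59 184.78   0.  ]
tray 0.71 [260.9, 223.5] [424.63 -56.57   0.  ]
tray_bail 0.71 [326.6, 238.2] [444.18  35.54  85.  ]
tray_lead 0.56 [334.7, 220.3] [442.56  48.58   0.  ]
guard_hinge 0.93 [596.1, 264.0] [563.02 419.33  98.  ]
start_box 0.69 [550.7, 222.6] [517.16 397.69   0.  ]
demag_plate 0.84 [256.4, 49.9, 176.3, 184.7] (array([481.66, 186.59,   1.34]), np.float64(0.960867265996827))
demag_plate 0.84 [256.4, 49.9, 176.3, 184.7] (array([481.51, 185.14,   1.33]), np.float64(0.987514824087495))
plate_home 0.71 [344.0, 138.3] [484.   187.89  16.  ]
demag_plate 0.6 [342.5, 143.4] [481.53 181.25   0.  ]
tray 0.98 [334.5, 305.8] [424.34 -56.02   0.  ]
tray_bail 0.8 [337.9, 264.5] [443.81  38.49  85.  ]
tray_lead 0.58 [339.0, 240.1] [450.39  45.77   0.  ]
guard_bail 0.35 [289.4, 324.0] [368.4  -24.41  98.  ]
guard_hinge 0.2 [343.4, 137.2] [478.67 189.3   98.  ]
66.625 [ 0.11  0.04  1.59 -0.    1.51  0.31]
```

The plate is at (481, 185.5, yaw 1.335). In the plate frame the tray is 23 mm short of the threshold and 1.5 mm off the centre line, which matches the brief. Now I'll grip the bail, lift it and pull it on.

```bash
cat > tray.py <<'E'
from h import *
np.set_printoptions(precision=1,suppress=True)
D=27.5; PLT=np.array([481.,185.5]); PY=1.335
def w(px,py,bz):   # bail centre in plate frame, world height -> TCP
    c,s=np.cos(PY),np.sin(PY); return [PLT[0]+c*px-s*py, PLT[1]+s*px+c*py, bz-12-D]
def go(px,py,bz,yaw,v=50,f=35):
    s=ctrl.move_straight(w(px,py,bz),down(yaw),v=v,stop_force=f)
    print((px,py,bz),"STOP" if s else "ok",np.array(ctrl.current_tcp_pos()),"F",np.array(ctrl.current_ft_force()),"gap %.1f"%(ctrl.current_finger_gap()*88)); return s
E
python3 - <<'E'
from tray import *
ctrl.move_gripper(50/88)
ctrl.move_ptp([444,37.5,120],down(1.367))
h=ctrl.move_straight([444,37.5,85-12-D],v=60,stop_force=8); print("hit",h)
if not h:
    ctrl.move_gripper(0.0,45); print("gap",ctrl.current_finger_gap()*88,ctrl.current_ft_force(),ctrl.current_orientation(),down(1.367))
    P=ctrl.current_tcp_pos(); ex=np.array([np.cos(1.367),np.sin(1.367)])
    for th in(.08,.155):
        dz=200*np.sin(th)+85*np.cos(th)-85; dx=200*np.cos(th)-85*np.sin(th)-200
        s=ctrl.move_straight([P[0]+ex[0]*dx,P[1]+ex[1]*dx,P[2]+dz],v=40,stop_force=30); print(th,s,np.array(ctrl.current_ft_force()),ctrl.current_finger_gap()*88)
        if s: break
    if not s: s=go(-120,0,115,1.35,v=50)
    ctrl.hold(.3)
    save("scene","s12"); print(ctrl.current_t())
E
```

```text
hit False
gap 10.88163240045304 [ 0.1 -0.6  0.9] [0.  0.1 1.  0. ] [np.float64(0.0), np.float64(0.1017219161484492), np.float64(0.9948128727429536), np.float64(0.0)]
0.08 False [-0.9  2.2 -6.8] 10.890644583491278
0.155 False [ 0.1  2.4 -6.8] 11.319332306328997
(-120, 0, 115) ok [453.3  69.2  75.7] F [ 0.4  2.1 -6.3] gap 11.2
73.1667
```

Run:
```python
from tray import *
ctrl.snapshot("top")
for n,z in [("tray_bail",115),("tray_rear",0),("tray_lead",32)]:
    for c in("top","scene"):
        for r in ctrl.landmark_of(c,n)[:1]:
            p=at_z(c,r["pixel"],z)[:2]-PLT; c_,s_=np.cos(PY),np.sin(PY); print(n,c,r["conf"],"plate xy",c_*p[0]+s_*p[1],-s_*p[0]+c_*p[1])
ok=False
for px,bz in [(-80,115),(-40,115),(-15,110),(10,104)]:
    if go(px,0,bz,1.335,v=50): break
else: ok=True
print(ok,ctrl.current_t())
```

```text
tray_bail top 0.85 plate xy -115.29649591809164 -1.9921832066419327
tray_bail scene 0.86 plate xy -134.6860386738831 -19.275962623522044
tray_rear top 0.82 plate xy -297.97543847674933 -0.5186310521528412
tray_rear scene 0.78 plate xy -297.9345063091282 0.09293237528102338
tray_lead top 0.85 plate xy -94.4999286014299 -5.182806622888929
(-80, 0, 115) ok [462.7 108.3  75.7] F [ 0.8  1.8 -5.8] gap 10.8
(-40, 0, 115) ok [471.8 146.9  75.7] F [-0.7 -0.2 -4.6] gap 11.2
(-15, 0, 110) ok [477.4 170.6  70.6] F [-2.2 -4.5 -1.7] gap 10.8
(10, 0, 104) ok [483.4 195.4  64.7] F [-2.  -2.  -1.6] gap 11.0
True 76.7417
```

Step 2's condition held: the rear was at −298 on the bench and the lead at about −95 on the plate. Now I'll pull to the stop.

Run:
```python
from tray import *
go(35,0,101.5,PY,v=50); go(85,0,101.5,PY,v=50)
go(112,0,101.5,PY,v=25,f=20)
p=np.array(ctrl.current_tcp_pos()); d=p[:2]-PLT; print("bail plate x",np.cos(PY)*d[0]+np.sin(PY)*d[1])
ctrl.move_gripper(36/88); ctrl.hold(.3); print(ctrl.current_ft_force())
ctrl.move_straight([p[0],p[1],150],v=100)
ctrl.move_ptp([400,150,330],down(-.2)); P=ctrl.camera_params("wrist"); save("wrist","w13")
rs=ctrl.trace("wrist","tray"); print(rs[0]["conf"],rs[0]["rect"])
for n,z in [("tray",16),("tray_bail",101),("tray_rear",16),("tray_lead",16),("plate_home",16)]:
    for r in ctrl.landmark_of("wrist",n)[:1]:
        q=at_z("wrist",r["pixel"],z,P)[:2]-PLT; print(n,r["conf"],np.cos(PY)*q[0]+np.sin(PY)*q[1],-np.sin(PY)*q[0]+np.cos(PY)*q[1])
for n,z in [("guard_bail",98),("guard_hinge",98),("start_box",0)]:
    for r in ctrl.landmark_of("wrist",n)[:2]: print(n,r["conf"],at_z("wrist",r["pixel"],z,P))
print(ctrl.current_t())
```

```text
(35, 0, 101.5) ok [489.5 219.3  62.6] F [-1.8 -5.5  3.5] gap 11.1
(85, 0, 101.5) ok [501.  267.5  62.6] F [-2.6 -6.7  3.1] gap 11.1
(112, 0, 101.5) STOP [503.7 279.5  62.6] F [-0.6 -2.1  4.9] gap 11.4
bail plate x 96.66004704192686
[-0.4 -0.7 -0.2]
0.97 [305.7, 66.8, 145.6, 177.1]
tray 0.69 3.3239800879730113 -0.7954701583185707
tray_bail 0.57 98.6284087960571 -3.360512956437919
tray_rear 0.67 -107.28542237949216 -0.2811041839010855
tray_lead 0.97 111.71412629812798 -2.425455235175164
guard_bail 0.93 [452.9 363.1  98. ]
82.8917
```

View pics/w13.png

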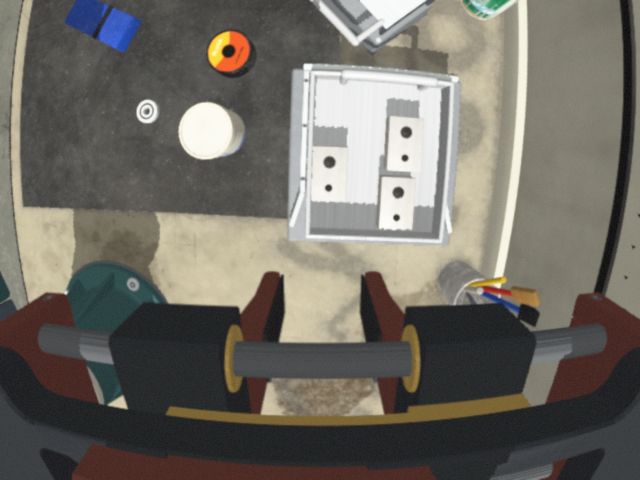

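The tray is home with all three blocks in it: rear edge at (375,240) and bail at the stop at (390,75). The start box is at (375,20). Before swinging the guard I'll measure the box closely and check clearance to the cans behind it.

```bash
cat > m5.py <<'E'
from h import *
np.set_printoptions(precision=1,suppress=True)
def tri(rs):
    A=np.zeros((3,3));y=np.zeros(3)
    for c,d in rs:
        d=d/np.linalg.norm(d);M=np.eye(3)-np.outer(d,d);A+=M;y+=M@c
    return np.linalg.solve(A,y)
print("spray top",tri([ray("top",(172,99)),ray("scene",(115,211))]),"paint top",tri([ray("top",(158,122)),ray("scene",(91,285))]))
print("base spray",at_z("scene",(131,313),0),"paint",at_z("scene",(98,333),0))
SB=np.vstack([box_pts(104,110,0,60),[[43,y,98] for y in(-50,50)],[[-79,y,98] for y in(-40,40)]])
rays={}
for k,(pos,yaw) in enumerate([([420,330,330],.47),([480,300,330],-.2),([400,260,330],1.0)]):
    try: ctrl.move_ptp(pos,down(yaw))
    except ctrl.MotionError as e: print(e); continue
    P=ctrl.camera_params("wrist"); save("wrist","w14_%d"%k)
    rs=ctrl.trace("wrist","start_box")
    if rs: print("trace",rs[0]["conf"],rs[0]["rect"],fit([("wrist",P,rs[0]["pixels"])],SB,(521,399,.467)))
    for n,z in [("guard_bail",98),("guard_hinge",98),("start_box",0)]:
        for r in ctrl.landmark_of("wrist",n)[:1]:
            print(n,r["conf"],np.array(r["pixel"]),at_z("wrist",r["pixel"],z,P)); rays.setdefault(n,[]).append(ray("wrist",r["pixel"],P))
for n in rays: print("tri",n,tri(rays[n]))
print(ctrl.current_t())
E
python3 m5.py
```

```text
spray top [691.4 393.1 223.5] paint top [690.4 475.1  96.1]
base spray [669.5 410.9   0. ] paint [678.5 494.    0. ]
trace 0.62 [355.2, 141.1, 112.2, 92.5] (array([524.7, 400.8,   0.5]), np.float64(0.8597785977859779))
guard_bail 0.68 [359.5 190. ] [450.9 362.   98. ]
guard_hinge 0.68 [460.2 188.7] [558.1 421.   98. ]
start_box 0.73 [409.9 176.5] [520.5 406.2   0. ]
trace 0.89 [260.7, 46.1, 142.3, 140.1] (array([522.1, 401.5,   0.5]), np.float64(0.7941494061058212))
guard_bail 0.85 [287.5 155.9] [452.3 360.7  98. ]
guard_hinge 0.79 [371.1  88.5] [560.1 418.5  98. ]
start_box 0.68 [339.5 113.8] [525.2 402.6   0. ]
trace 0.93 [397.3, 163.2, 121.4, 114.9] (array([524.1, 401.4,   0.5]), np.float64(0.9385898407884761))
guard_bail 0.63 [419.4 194.9] [452.5 362.   98. ]
guard_hinge 0.64 [494.8 244.5] [561.  418.5  98. ]
start_box 0.58 [444.7 212.2] [521.1 397.6   0. ]
tri guard_bail [451.8 361.5  98.2]
tri guard_hinge [560.6 419.7  95.5]
tri start_box [527.7 404.5 -24.7]
86.1
```

The bail and hinge are 122.8 mm apart against 122 given, with box yaw 0.49. The spray can clears the gripper's sweep by height and sideways, so I'll flip the guard now.

```bash
cat > guard.py <<'E'
from h import *
np.set_printoptions(precision=1,suppress=True)
D=27.5; H=np.array([559.5,419.3]); GY=.49; ex=np.array([np.cos(GY),np.sin(GY)]); Q=down(GY)
def g(th,r=122.,lift=0):
    xy=H-ex*r*np.cos(th); return [xy[0],xy[1],98+r*np.sin(th)-12-D+lift]
E
python3 - <<'E'
from guard import *
print([ctrl.ik(g(t),Q) is not None for t in (0,.8,1.57,1.7)], [ctrl.ik(g(1.7,lift=80),Q) is not None])
ctrl.move_gripper(46/88)
ctrl.move_ptp(g(0,lift=70),Q)
h=ctrl.move_straight(g(0),v=60,stop_force=6); print("hit",h,ctrl.current_tcp_pos())
if not h:
    ctrl.move_gripper(0,35); print("gap",ctrl.current_finger_gap()*88,ctrl.current_ft_force())
    if ctrl.current_finger_gap()*88>6:
        for t in np.linspace(.1,1.7,17):
            s=ctrl.move_straight(g(t),v=90,stop_force=25)
            if s or ctrl.current_finger_gap()*88<6: print("trouble",t,s,ctrl.current_finger_gap()*88,ctrl.current_ft_force()); break
        else:
            print("F",np.array(ctrl.current_ft_force()),ctrl.current_finger_gap()*88)
            ctrl.move_gripper(56/88); ctrl.hold(.4); ctrl.move_straight(g(1.7,lift=90),v=120)
print(ctrl.current_t())
E
```

```text
[True, True, True, True] [True]
hit False [452.2 362.1  58.9]
gap 9.088505154221865 [ 4.9  1.5 -1.3]
F [-3.4  4.5  3.1] 9.186110952816005
96.3917
```

Run:
```python
from guard import *
ctrl.move_straight([440,340,320],v=250)
P=ctrl.camera_params("wrist"); save("wrist","w15")
print("expected button",H-49*ex)
for n,z in [("start_button_top",82),("guard_bail",98+122*np.sin(1.8)),("guard_hinge",98)]:
    for r in ctrl.landmark_of("wrist",n)[:2]: print(n,r["conf"],np.array(r["pixel"]),at_z("wrist",r["pixel"],z,P))
print("exp bail open",H+ex*122*.227, "t",ctrl.current_t())
```

```text
expected button [516.3 396.2]
start_button_top 0.78 [402.4 192.7] [518.4 395.8  82. ]
guard_bail 0.55 [516.6 212.6] [585.1 435.4 216.8]
guard_hinge 0.97 [441.5 194.6] [556.4 417.1  98. ]
exp bail open [583.9 432.3] t 97.4083
```

View pics/w15.png

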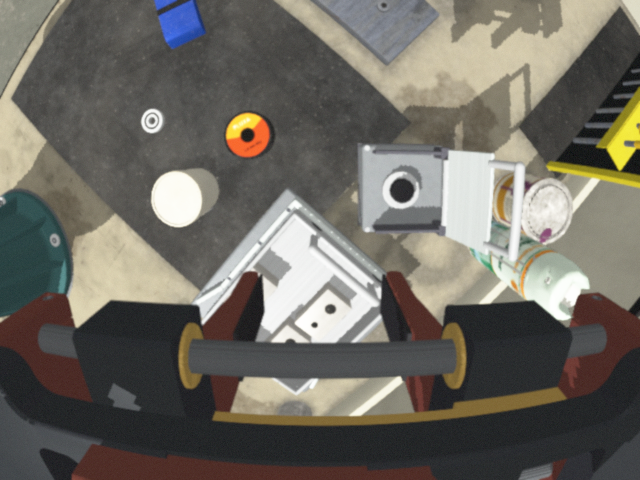

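The guard stands open with its bar at (517,212), matching the expected 1.8 rad, and the button is at (402,190). I'll press it with the fingers shut and the gripper turned across the box so its body clears the guard.

Run:
```python
from guard import *
b=np.array([517.2,396.1])-3*ex; q=down(GY+np.pi/2)
print(ctrl.ik([b[0],b[1],46],q),ctrl.ik([b[0],b[1],120],q))
ctrl.move_gripper(0,20)
ctrl.move_ptp([b[0]-60*ex[0],b[1]-60*ex[1],150],q)
ctrl.move_straight([b[0],b[1],110],v=120); ctrl.hold(.2)
f0=np.array(ctrl.current_ft_force())
z=83
s=ctrl.move_straight([b[0],b[1],z-D],v=60,stop_force=12); print("approach",s,np.array(ctrl.current_ft_force())-f0)
while not s and z>74:
    z-=1; s=ctrl.move_straight([b[0],b[1],z-D],v=20,stop_force=15); print(z,s,(np.array(ctrl.current_ft_force())-f0))
    if (np.array(ctrl.current_ft_force())-f0)[2]>12: break
ctrl.hold(.3)
ctrl.move_straight([b[0],b[1],110],v=80); ctrl.move_straight([b[0]-80*ex[0],b[1]-80*ex[1],150],v=150)
print(ctrl.current_t())
```

```text
[ 0.5  0.6  1.5 -0.   1.  -1.5] [ 0.5  0.5  1.5 -0.   1.2 -1.5]
approach False [-0.6  0.4 -1.4]
82 False [-1.   0.1 -1.4]
81 False [-0.5 -0.2  1.2]
80 False [-1.1  0.3  0.8]
79 False [-0.2  0.6  2.1]
78 False [-0.6 -0.2  2.2]
77 False [0.3 0.6 2.4]
76 False [-0.1  0.6  3.8]
75 False [-1.3  0.1  8.7]
74 False [-2.7 -1.5 14.9]
105.9833
```

The button bottomed out: the force rose to 15 N at 8 mm of travel. Now I'll shut the guard along the reverse arc.

Run:
```python
from guard import *
p=ctrl.current_tcp_pos(); ctrl.move_straight([p[0],p[1],290],v=250); ctrl.move_gripper(56/88)
ctrl.move_ptp(g(1.8,lift=85),Q)
h=ctrl.move_straight(g(1.8),v=80,stop_force=8); print("hit",h,ctrl.current_tcp_pos())
if not h:
    ctrl.move_gripper(0,35); print("gap",ctrl.current_finger_gap()*88)
    if ctrl.current_finger_gap()*88>6:
        for t in np.linspace(1.7,0.02,18):
            s=ctrl.move_straight(g(t),v=90,stop_force=25)
            if s or ctrl.current_finger_gap()*88<6: print("trouble",t,s,ctrl.current_finger_gap()*88,ctrl.current_ft_force()); break
        print("F",np.array(ctrl.current_ft_force()),ctrl.current_finger_gap()*88)
        if t<.1:
            ctrl.move_gripper(46/88); ctrl.hold(.3); ctrl.move_straight(g(0,lift=90),v=120)
            ctrl.move_straight([400,260,330],down(1.0),v=250)
            P=ctrl.camera_params("wrist"); ctrl.snapshot("wrist")
            for n,z in [("guard_bail",98),("guard_hinge",98),("start_button_top",82),("tray",16),("tray_rear",16)]:
                for r in ctrl.landmark_of("wrist",n)[:1]: print(n,r["conf"],at_z("wrist",r["pixel"],z,P))
            for b in blocks(): print(b[1],b[2])
print(ctrl.current_t())
```

```text
hit False [584.4 432.6 178.1]
gap 9.409424342431109
F [6.1 2.2 0.4] 8.717621823352191
guard_bail 0.86 [452.6 363.6  98. ]
guard_hinge 0.87 [562.  415.3  98. ]
tray 0.73 [519.  398.3  16. ]
tray_rear 0.56 [460.8  85.4  16. ]
0.6503918022905365 [511.6 129.8   0.9]
0.8657024793388429 [419.  171.5  -0.2]
0.962303664921466 [524.7 193.6  -0.2]
119.4917
```

```bash
python3 -c "
from rig import ctrl
print(ctrl.hand_in())"
```

```text
the job is handed in; nothing more can be done
None
```

The job is handed in, verdict not shown: all three blocks in the tray, tray home on the plate, button pressed with the guard open, guard shut again, about 120 s used; the bystanders were not touched as far as I could see.

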